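# Close the board test fixture and switch it on at its locking toggle

### The job

Push the board carrier fully home into the white test fixture. Then switch the station on at the locking toggle: pull the black bat outward along its own length to free it from its gate, flip it over to the side away from the robot and let it drop back fully home, locked on that side. Leave the bottle, the screwdriver and the tray where they are.

Things in the scene. Friction and masses are not known exactly. Their poses are not given: they have to be found in the camera images.
- pivot (a point): Pivot of the locking power toggle, on the middle of a grey steel switch box (130 x 110 x 60 mm high, fixed to the bench), 50 mm above the bench (10 mm inside the box's top). Its axes are the box's: z up, x the direction in which the bat is flipped (off side towards -x, nearer the robot; on side towards +x), y the hinge line.
- bat_grip (a point): Middle of the black round bat of the toggle, the part to grip: 22 mm in diameter, domed top. The point lies on the bat's centre line, 82 mm from the pivot when the bat is home; the black part runs from 27 mm below it to 36 mm above it. Its z axis points out along the bat, its y axis is the hinge line. A steel cross pin (50 mm long along y, 8 mm thick) sits on the bat's steel neck 46 mm below this point.
- toggle (a joint): Lean of the bat in rad: about -0.43 = leaning to the off side (start), +0.45 = end stop on the on side, 0 = upright. It stays where it is left (friction 0.08 N m). Between the sides stands a steel gate, two cheeks left and right of the neck, top 41 mm above the pivot and 19 mm from the middle to its outer ends along y; the cross pin hits it at about -0.35 (or +0.35) rad while the bat is home.
- sleeve (a joint): How far the bat is pulled out along its own length, in m: 0 = home, 0.016 = fully out. A spring pulls it home (5 N at 0, 10 N fully out). The cross pin clears the gate when pulled out by 0.011 or more; once beyond the gate (|lean| over about 0.37 rad) it drops home when let go and is locked again.
- front (a point): Foot of the middle of the front face of the white test fixture (a box 180 deep x 160 wide x 85 mm high, fixed to the bench, flat steel plate on top), at bench height. Its x axis points into the fixture (the direction in which the carrier is pushed), z up.
- carrier_handle (a point): Middle of the outer face of the aluminium bar handle of the black board carrier that slides in the fixture's front. The bar is 110 mm long (along the fixture's y), 18 mm high (41 to 59 mm above the bench) and 10 mm thick; there are 32 mm between it and the carrier's black front panel, whose top is 67 mm above the bench. Axes as the fixture's: x points into the fixture.
- carrier (a joint): How far the carrier stands out of the fixture, in m: 0 = fully home (hard stop, front panel against the fixture), 0.09 at most. Slides with about 3 N of friction and stays where it is left.
- bottle: Bystander: closed white plastic bottle, 56 mm in diameter, 140 mm tall, standing; origin at the centre of its foot.
- driver: Bystander: screwdriver with a black handle lying on the bench, 170 mm long, along its own x axis.
- tray: Bystander: black divided component tray, 200 x 120 x 30 mm; origin at the centre of its underside, long side along its x.

How it is judged:
By the outcome, as a careful person would: the job done as asked, in the order asked, and still so for the second after the job is handed in, with the robot touching nothing.
It also fails if it takes over 53 s, if anything falls off the work surface, if the arm or the gripper's body presses on something with over 40 N, if the wrist force passes 120 N, or if a joint passes its speed limit or range.

### The arm

A 6-joint arm with a two-finger parallel gripper is mounted at the origin on the work surface. World frame = base frame: x ahead of the robot, y to its left, z up, the work surface at z = 0. Lengths are in mm, angles in degrees, forces in N, time in s.
With the tool pointing down it reaches from about 350 to 850 mm from the base axis. Payload 8.1 kg.
Tool frame: the origin (TCP) lies at the very end of the fingers, on their centre line; the grasp point (between the pads) lies 19 mm behind it; z points along the fingers, y is the line along which they close (so a half turn about z gives the same grasp; the last joint's range is limited). The gripper opens to 85 mm and grips with 20 to 120 N. Pads are 22 mm wide; open, the fingers measure 114 mm over their backs; the gripper's body (76 mm by 85 mm) begins 54 mm behind the grasp point. The pads swing forward as they close: fully open they stand 13 mm farther back than shut.
Start: joints at [-78.69, 7.471, 85.268, -0, 87.261, -4.893], TCP at [167.447, -576.165, 201.692] pointing down, gripper open.
Joint ranges: [-169.43, 169.43], [-51.17, 129.36], [1.28, 143.12], [-76.62, 256.62], [0, 156.53], [-152.29, 152.29]. Speed limits (degrees/s): [136.94, 136.94, 159.86, 180, 180, 180].

### API

Orientations are given as [roll, pitch, yaw] about the fixed x, y, z axes, in that order (R = Rz(yaw) Ry(pitch) Rx(roll)).
In Python, from bench import r gives the robot as it stands.
- The arm moves only by the shell command python3 -m jog 'ROWS' [FORCE]. ROWS is JSON, a list of rows, each a list of 7 numbers: the turn, a rotation vector about the tool's x, y, z in degrees, then the shift along the tool's x, y, z in mm, then the closure, from -1 (fully open) to 1 (shut), so that 0 is half open. A call has 1 to 5 rows; each row shifts and turns the commanded pose from where the row before left it, along the tool's axes as they then stand; what a row does not reach is not made up. A row lasts 1/10 s, in which the tool goes at most 50 mm and 8.59 degrees, less where a joint would pass 70% of its speed; a pose out of reach is approached as far as the arm can. A call is refused whole if a number of a shift passes 50 or a number of a turn 8.59, either way. A call with a gripper value outside its range is refused whole. The fingers move at their own pace and stop on an object; FORCE is the grip in N (left out, the last holds). Time passes only in rows, so rows that do not move let the fingers close. It gives the time, the measured TCP pose, the force, the opening and the grip force at its end, in the units of the state.
- r.sense(): the state, without advancing time (a new reading comes with each control period).
- r.snapshot(name): name is "scene" or "top"; returns a dict with "pixels" (384x512x3 uint8, red, green, blue), "fx", "fy", "cx", "cy" (pixels), "world_to_cam" (4x4, takes a point from world to camera coordinates). Camera axes: x right, y up, looking along -z (the intrinsics and any distortion apply to the point x, -y, -z); pixel columns grow to the right and rows downward; lengths in mm; the calibration is good to about 2 mm. A picture is of the moment at which its call begins. There is no depth.
- r.hand_in(): hands the job in; it is judged then, once.
The state is a dict: "time": time; "joint_pos": joint angles; "qd": joint speeds; "joint_efforts": joint torques, N m; "tool_pos": TCP position; "tcp_rot": TCP orientation; "ft_force": force on the tool from outside, world axes, zero at the start; "wrist_torque": the same for the moment, N m; "finger_gap": finger opening in mm; "grip_force": force on a finger pad.
Only numpy, scipy, OpenCV 4.12 (cv2) and the standard library are available. Lean on these libraries where they do the work, as an engineer would, in place of code of your own. Each camera call takes 0.05 s, during which the arm holds its last target. There are 200 camera calls.

## Working session

There is one attempt and no reset: what is moved stays moved. The work goes in short steps, Python scripts to look and compute and a shell command to move; the robot and the scene stay as the last step left them, time stands still between calls to the robot, and variables do not carry over. Pictures are saved under pics/ and viewed, at most 10 in all, crops included, and the job is handed in when it is done.

```bash
ls; mkdir -p pics
python3 - <<'E'
from bench import r
import cv2, json
for n in("scene","top"):
    s=r.snapshot(n); p=s.pop("pixels"); cv2.imwrite(f"pics/{n}0.png",cv2.resize(p[:,:,::-1],(800,600),interpolation=cv2.INTER_CUBIC))
    print(n,{k:(v.tolist() if hasattr(v,'tolist') else v) for k,v in s.items()})
print(r.sense())
E
```

```text
pics
scene {'fx': 423.47682113885895, 'fy': 423.47682113885895, 'cx': 258.2614138488485, 'cy': 192.24779338330038, 'world_to_cam': [[-0.4147865942491757, 0.9099084567699289, 0.004322213522791853, 131.26257710502745], [-0.7562543679912774, -0.34737626652395837, 0.554444821736113, 401.18137425240496], [0.5059954665066514, 0.22670758645101124, 0.8322092634189276, -1463.7327474057588], [0.0, 0.0, 0.0, 1.0]]}
top {'fx': 430.2419911119567, 'fy': 430.2419911119567, 'cx': 260.46964583577295, 'cy': 190.95192645060888, 'world_to_cam': [[0.012608867270974235, -0.9996297824502977, -0.02411046462666804, 122.19478992871996], [0.9961416991458379, 0.010463264573989444, 0.0871334339808626, -545.8000514067611], [-0.08684890148404643, -0.025116093104333586, 0.9959048399210584, -1098.2613631443198], [0.0, 0.0, 0.0, 1.0]]}
{'time': 0.1, 'joint_pos': array([-7.86894974e+01,  7.51059160e+00,  8.53233116e+01, -2.48510207e-04,
        8.72618382e+01, -4.89162318e+00]), 'qd': array([ 0.0899612 , -0.06245028, -0.20998642, -0.04763726,  0.0026144 ,
        0.06528862]), 'joint_efforts': array([ 9.65095933e-04, -5.70953214e+01, -5.01941299e+01, -3.61366574e-04,
        8.18056025e-03, -2.22783029e-05]), 'tool_pos': array([ 167.34279027, -575.62256328,  200.74874432]), 'tcp_rot': array([-1.79904586e+02, -7.91668108e-03,  1.62021312e+01]), 'ft_force': array([-0.32995827, -0.74099757, -1.05723696]), 'wrist_torque': array([-0.03098239, -0.0255175 , -0.0105002 ]), 'grip_force': 0.0, 'finger_gap': 85.1674728817893}
```

View pics/scene0.png

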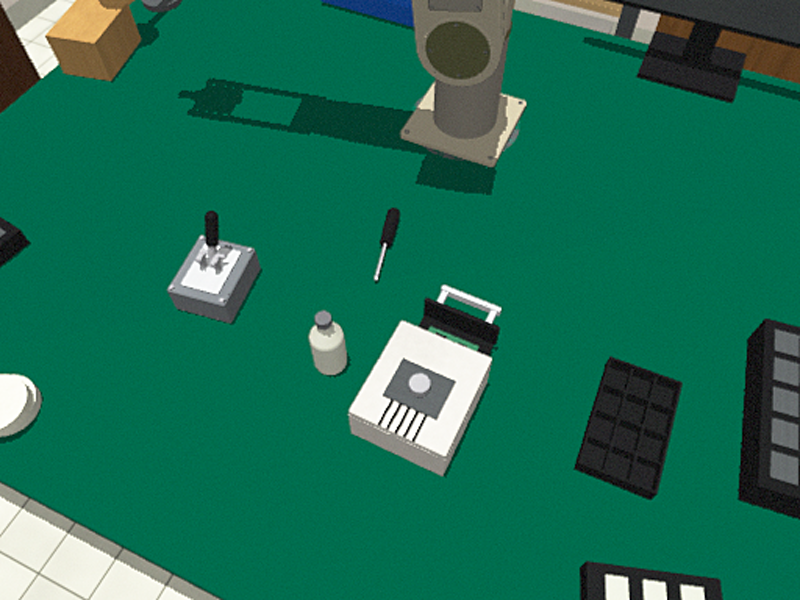

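View pics/top0.png

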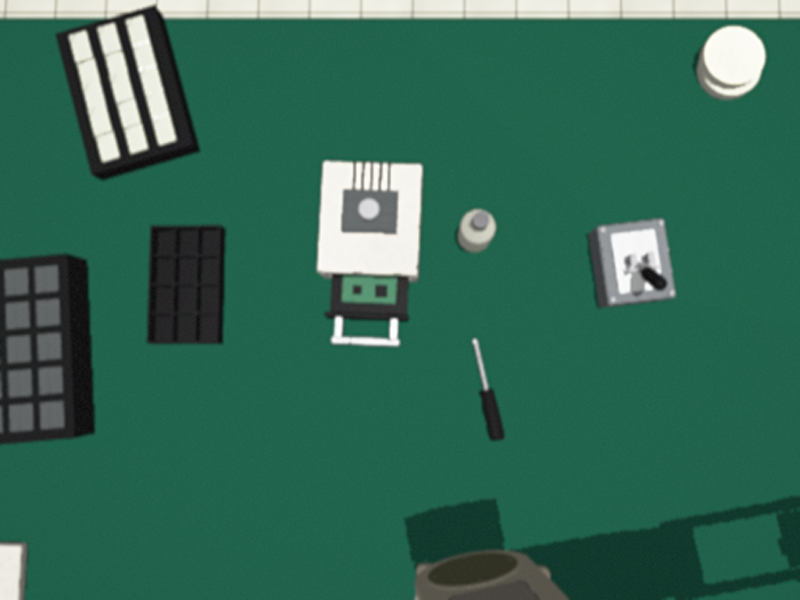

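Scene view: switch box around (215,275), bat top (211,213), fixture (420,400), handle (470,300). Top view: handle bar (366,341), fixture front edge (368,275), box (632,262), bat top (655,278). I'll enlarge both.

```bash
cat > h.py <<'E'
import numpy as np, cv2
from bench import r
def cam(n):
    s=r.snapshot(n); return s
def crop(s,c0,r0,w,h,k): return cv2.resize(s["pixels"][r0:r0+h,c0:c0+w,::-1],(w*k,h*k),interpolation=cv2.INTER_CUBIC)
def ray(s,u,v):
    M=np.array(s["world_to_cam"]);R=M[:3,:3];c=-R.T@M[:3,3]
    return c,R.T@np.array([(u-s["cx"])/s["fx"],-(v-s["cy"])/s["fy"],-1])
def atz(s,u,v,z):
    c,d=ray(s,u,v); return c+d*(z-c[2])/d[2]
def proj(s,P):
    M=np.array(s["world_to_cam"]);p=M[:3,:3]@np.array(P)+M[:3,3]
    return np.array([s["cx"]+s["fx"]*p[0]/-p[2], s["cy"]-s["fy"]*p[1]/-p[2]])
def tri(a,ua,b,ub):
    c1,d1=ray(a,*ua);c2,d2=ray(b,*ub)
    A=np.stack([d1,-d2],1);t=np.linalg.lstsq(A,c2-c1,rcond=None)[0]
    p,q=c1+d1*t[0],c2+d2*t[1]; return (p+q)/2,np.linalg.norm(p-q)
E
python3 - <<'E'
from h import *
t=cam("top");s=cam("scene")
im=np.zeros((600,800,3),np.uint8)
def put(x,y,a): im[y:y+a.shape[0],x:x+a.shape[1]]=a
put(0,0,crop(t,375,135,66,66,6))      # 396x396 k6
put(400,0,crop(s,100,128,66,82,6))    # 396x492
cv2.imwrite("pics/a.png",im)
im=np.zeros((600,800,3),np.uint8)
put(0,0,crop(t,196,96,80,130,4))  #320x520
put(330,0,crop(s,218,176,110,130,4)) #440x520
cv2.imwrite("pics/b.png",im)
E
```

```text
(no output)
```

View pics/a.png

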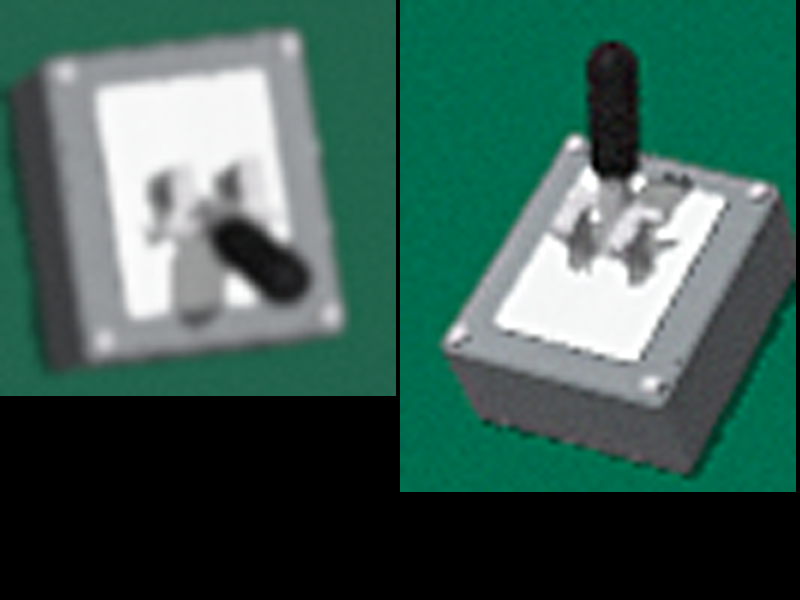

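View pics/b.png

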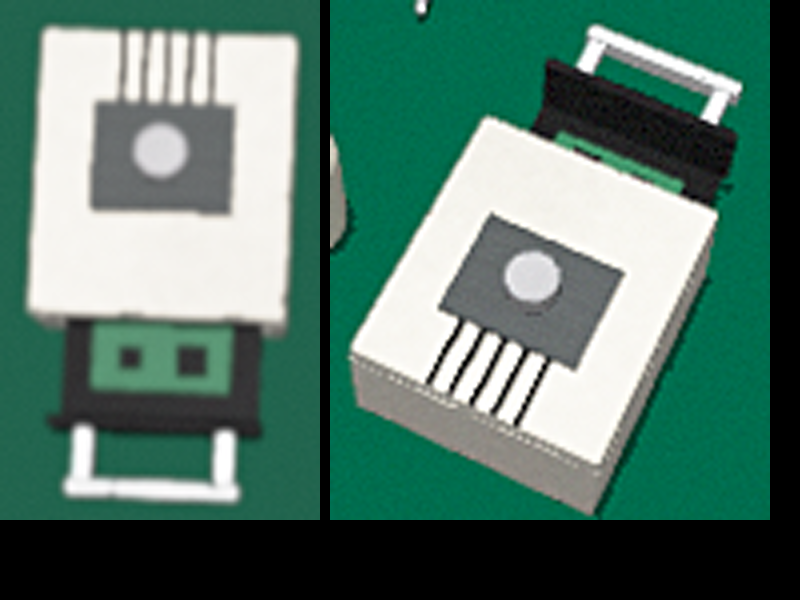

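Crop a: box top corners in the top view (45,62),(298,30),(343,328),(88,360), bat from (225,235) to dome (292,285); in the scene view the bat runs (613,180) to (612,45). Crop b: fixture top corners in the top view (43,28),(298,38),(287,325),(28,312), handle bar (66,489) to (238,493).

Run:
```python
from h import *
np.set_printoptions(precision=1,suppress=True)
t=cam("top");s=cam("scene")
f=lambda x,y,c0,r0,k:(c0+(x+.5)/k-.5,r0+(y+.5)/k-.5)
ta=lambda x,y:f(x,y,375,135,6); sa=lambda x,y:f(x-400,y,100,128,6)
tb=lambda x,y:f(x,y,196,96,4); sb=lambda x,y:f(x-330,y,218,176,4)
B=np.array([atz(t,*ta(*p),60)for p in[(45,62),(298,30),(343,328),(88,360)]])
S=np.array([atz(s,*sa(*p),60)for p in[(660,405),(445,345),(574,137),(778,190)]])
for P in(B,S): print("box",P[:,:2].tolist(),P.mean(0),[np.linalg.norm(P[i]-P[i-1])for i in range(4)],np.degrees(np.arctan2(*(P[0]+P[1]-P[2]-P[3])[[1,0]])))
# dome end / black base
print("bat top",tri(t,ta(295,287),s,sa(612,50)),"base",tri(t,ta(222,232),s,sa(613,178)))
F=np.array([atz(t,*tb(*p),85)for p in[(43,28),(298,38),(287,325),(28,312)]])
G=np.array([atz(s,*sb(*p),85)for p in[(600,466),(351,354),(487,117),(718,212)]])
for P in(F,G): print("fix",P.mean(0),[np.linalg.norm(P[i]-P[i-1])for i in range(4)],np.degrees(np.arctan2(*(P[0]+P[1]-P[2]-P[3])[[1,0]])),"front",(P[2]+P[3])/2)
print("handle top outer",atz(t,*tb(66,495),59),atz(t,*tb(238,499),59))
print("handle scene L/R tops",[atz(s,*sb(*p),59) for p in[(592,27),(740,86)]])
```

```text
box [[661.7896960871678, -179.49385130157455], [676.3199036898493, -285.78611640525673], [550.120099736883, -301.8613452947087], [535.5713925014654, -195.86816606378974]] [ 606.  -240.8   60. ] [np.float64(127.27599280298165), np.float64(107.28081167593986), np.float64(127.21950912346497), np.float64(106.98700353640906)] 7.325465903456275
box [[665.0960190484356, -175.75667613751324], [677.9612728410791, -280.5441027259149], [553.707723224854, -296.24924901976004], [540.6958650197624, -191.992535021876]] [ 609.4 -236.1   60. ] [np.float64(125.45517699987728), np.float64(105.57423703806151), np.float64(125.24215030229554), np.float64(105.0655550957877)] 7.319888081326693
bat top (array([ 556.8, -250. ,  147.5]), np.float64(2.9467741921394124)) base (array([ 586. , -242.2,   94.1]), np.float64(1.8236991866551497))
fix [668.2 188.4  85. ] [np.float64(180.73795674751128), np.float64(161.10488476666842), np.float64(181.75766085526396), np.float64(161.3668511268538)] -1.57740426805357 front [577.6 190.9  85. ]
fix [673.  192.9  85. ] [np.float64(179.08659018481637), np.float64(157.13970382102363), np.float64(180.14684845790623), np.float64(156.802023752541)] -1.2955380625371726 front [583.2 195.   85. ]
handle top outer [468.1 248.8  59. ] [466.9 140.2  59. ]
handle scene L/R tops [array([472.2, 144.4,  59. ]), array([475.2, 251.5,  59. ])]
```

```bash
python3 -m jog '[[0,0,6,30,-30,0,1],[0,0,6,33,-35,0,1],[0,0,5.6,33,-35,0,1],[0,0,0,33,-35,0,1],[0,0,0,33,-35,0,1]]' 60
python3 -m jog '[[0,0,0,33,-35,0,1],[0,0,0,33,-35,0,1],[0,0,0,15,-45,0,1],[0,0,0,0,-49,0,1],[0,0,0,0,-49,0,1]]'
```

```text
time: 0.8
tool_pos: [313.0, -391.5, 201.9]
tcp_rot: [180.0, -0.0, -1.4]
ft_force: [1.6, -1.2, -0.1]
finger_gap: 12.3
grip_force: 0.0
time: 1.3
tool_pos: [398.4, -180.1, 201.6]
tcp_rot: [-180.0, 0.0, -1.4]
ft_force: [0.5, 0.3, 0.3]
finger_gap: 0.2
grip_force: 0.0
```

```bash
python3 -m jog '[[0,0,0,0,-49,0,1],[0,0,0,0,-49,0,1],[0,0,0,0,-49,0,1],[0,0,0,0,-49,0,1],[0,0,0,0,-49,0,1]]'
python3 -m jog '[[0,0,0,0,-49,20,1],[0,0,0,0,-20,30,1],[0,0,0,0,0,40,1],[0,0,0,0,0,30,1],[0,0,0,0,0,0,1]]'
```

```text
time: 1.8
tool_pos: [404.1, 64.8, 202.1]
tcp_rot: [-180.0, -0.1, -1.4]
ft_force: [1.6, -0.1, 1.0]
finger_gap: 0.2
grip_force: 0.0
time: 2.3
tool_pos: [402.0, 128.7, 78.3]
tcp_rot: [179.9, 0.5, -1.3]
ft_force: [-1.0, 0.1, -0.0]
finger_gap: 0.0
grip_force: 0.0
```

```bash
python3 -m jog '[[0,0,0,0,-33,10,1],[0,0,0,0,-34,20,1],[0,0,0,15,0,8,1],[0,0,0,15,0,0,1],[0,0,0,10,0,0,1]]'
python3 -m jog '[[0,0,0,5,0,0,1],[0,0,0,5,0,0,1],[0,0,0,5,0,0,1],[0,0,0,5,0,0,1],[0,0,0,0,0,0,1]]'
```

```text
time: 2.8
tool_pos: [449.5, 195.6, 46.6]
tcp_rot: [-180.0, -0.1, -1.4]
ft_force: [-0.3, 0.3, 0.7]
finger_gap: 0.4
grip_force: 0.0
time: 3.3
tool_pos: [468.1, 194.6, 45.0]
tcp_rot: [-180.0, -0.0, -1.4]
ft_force: [-0.4, -0.1, -0.1]
finger_gap: -0.6
grip_force: 0.0
```

```bash
python3 -m jog '[[0,0,0,0,0,6,1],[0,0,0,4,0,0,1],[0,0,0,4,0,0,1],[0,0,0,4,0,0,1],[0,0,0,0,0,0,1]]'
python3 - <<'E'
from h import *
t=cam("top");s=cam("scene")
im=np.zeros((520,800,3),np.uint8)
im[:520,:320]=crop(t,196,96,80,130,4); im[:520,330:770]=crop(s,218,176,110,130,4)
cv2.imwrite("pics/c.png",im)
E
```

```text
time: 3.8
tool_pos: [480.3, 194.4, 39.0]
tcp_rot: [-180.0, -0.0, -1.4]
ft_force: [0.5, 0.0, -0.8]
finger_gap: -0.2
grip_force: 0.0
```

View pics/c.png

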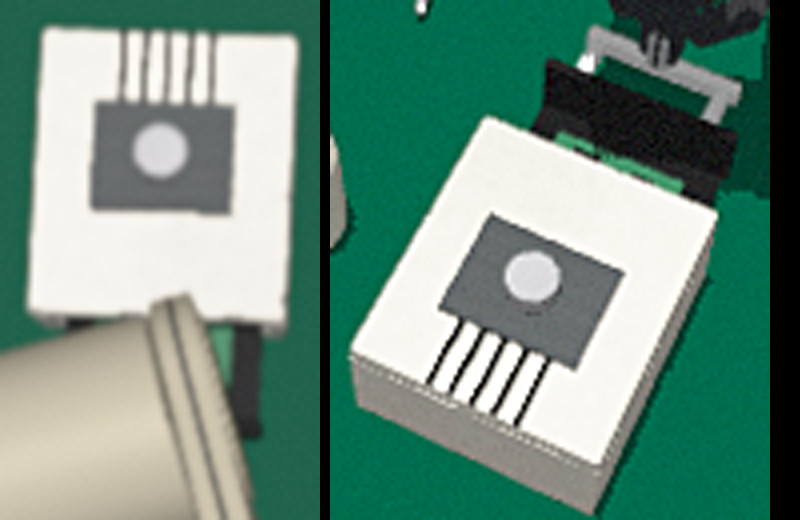

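The fingers stand just outside the bar, which has not moved yet (bar still at (665,60) in the scene crop). I'll carry on until contact.

```bash
python3 -m jog '[[0,0,0,4,0,0,1],[0,0,0,4,0,0,1],[0,0,0,4,0,0,1],[0,0,0,4,0,0,1],[0,0,0,4,0,0,1]]'
python3 -m jog '[[0,0,0,5,0,0,1],[0,0,0,5,0,0,1],[0,0,0,5,0,0,1],[0,0,0,5,0,0,1]]'
```

```text
time: 4.4
tool_pos: [500.0, 193.9, 38.8]
tcp_rot: [-180.0, -0.0, -1.4]
ft_force: [-0.7, 1.1, 1.2]
finger_gap: 0.1
grip_force: 0.0
time: 4.8
tool_pos: [520.0, 193.4, 38.8]
tcp_rot: [180.0, -0.0, -1.4]
ft_force: [-0.2, -0.6, 0.0]
finger_gap: 0.1
grip_force: 0.0
```

Run:
```python
from h import *
s=cam("scene")
cv2.imwrite("pics/d.png",crop(s,240,150,100,75,8))
print(proj(s,[520,193.4,38.8]),proj(s,[470.5,196,50]))
```

```text
[292.80204583 206.46097647] [300.86994868 190.38974478]
```

View pics/d.png

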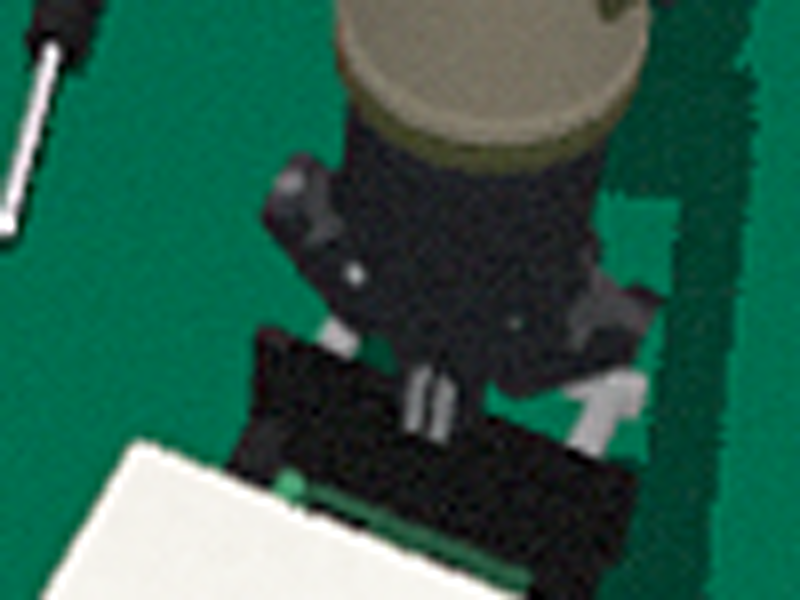

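The panel corner is at the same pixel as before, (272.5,191.4), yet the fingers are past the bar and show no force. I'll check the geometry numerically before I move again.

Run:
```python
from h import *
np.set_printoptions(precision=1,suppress=True)
s=cam("scene");print(r.sense()["tool_pos"],r.sense()["ft_force"],r.sense()["time"])
a=cv2.resize(cv2.imread("pics/scene0.png"),(512,384),interpolation=cv2.INTER_AREA)
s0=dict(s);s0["pixels"]=a[:,:,::-1]
k=8
def ann(im,pts,c0,r0):
    for P,c in pts:
        u,v=proj(s,P);cv2.circle(im,(int((u-c0+.5)*k),int((v-r0+.5)*k)),3,c,-1)
c0,r0=262,170
A=crop(s0,c0,r0,66,50,6);k=6
B=np.clip(crop(s,c0,r0,66,50,6).astype(int)*2,0,255).astype(np.uint8);k=6
def bar(x):return [([x,y,59],(0,0,255))for y in(141,196,251)]+[([x+42,y,67],(255,0,255)) for y in(125,195,265)]
ann(A,bar(472),c0,r0)
ann(B,[([520,193.4,z],(0,255,255)) for z in(39,59,79)],c0,r0)
cv2.imwrite("pics/e.png",np.hstack([A,B]))
d=cv2.absdiff(s["pixels"],s0["pixels"]).max(2)
print("diff fixture-front strip",d[205:216,258:275].mean(), "left panel",d[190:205,268:280].mean())
```

```text
[520.3 193.4  38.9] [ 0.4 -0.4 -0.4] 4.9
diff fixture-front strip 4.614973262032086 left panel 8.13888888888889
```

View pics/e.png

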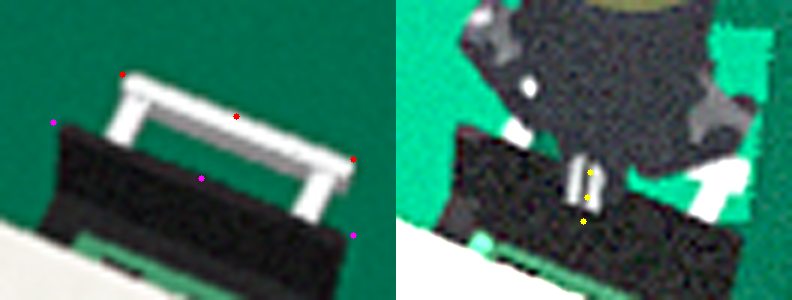

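The fingers sit where the kinematics put them, and the carrier is where I measured it, but nothing touches. That's a contradiction, most likely in height. I'll lift clear and touch the bar from above to check it.

```bash
python3 -m jog '[[0,0,0,0,0,-30,1],[0,0,0,0,0,-30,1],[0,0,0,-22,0,0,1],[0,0,0,-23,0,0,1],[0,0,0,0,0,0,1]]'
python3 -m jog '[[0,0,0,0,0,20,1],[0,0,0,0,0,7,1],[0,0,0,0,0,3,1],[0,0,0,0,0,3,1],[0,0,0,0,0,0,1]]'
python3 -m jog '[[0,0,0,0,0,3,1],[0,0,0,0,0,3,1],[0,0,0,0,0,3,1],[0,0,0,0,0,0,1]]'
```

```text
time: 5.4
tool_pos: [472.3, 194.6, 98.5]
tcp_rot: [180.0, 0.1, -1.4]
ft_force: [0.3, 0.7, 0.3]
finger_gap: -0.1
grip_force: 0.0
time: 5.9
tool_pos: [474.7, 194.5, 65.7]
tcp_rot: [180.0, 0.0, -1.4]
ft_force: [-0.1, -0.1, 0.2]
finger_gap: 0.1
grip_force: 0.0
time: 6.3
tool_pos: [474.2, 194.4, 56.3]
tcp_rot: [180.0, 0.0, -1.4]
ft_force: [0.6, 0.4, 0.6]
finger_gap: -0.3
grip_force: 0.0
```

```bash
for i in 1 2 3; do :; done
python3 -m jog '[[0,0,0,0,0,3,1],[0,0,0,0,0,3,1],[0,0,0,0,0,0,1]]'
python3 -m jog '[[0,0,0,0,0,3,1],[0,0,0,0,0,3,1],[0,0,0,0,0,0,1]]'
python3 -m jog '[[0,0,0,0,0,3,1],[0,0,0,0,0,3,1],[0,0,0,0,0,0,1]]'
python3 - <<'E'
from h import *
s=cam("scene")
k=6;c0,r0=252,150
B=np.clip(crop(s,c0,r0,80,70,6).astype(int)*2,0,255).astype(np.uint8)
p=r.sense()["tool_pos"]
for z in(p[2],p[2]+20):
    u,v=proj(s,[p[0],p[1],z]);cv2.circle(B,(int((u-c0+.5)*k),int((v-r0+.5)*k)),3,(0,255,255),-1)
cv2.imwrite("pics/f.png",B)
E
```

```text
time: 6.6
tool_pos: [474.1, 194.4, 50.2]
tcp_rot: [180.0, 0.0, -1.4]
ft_force: [-0.5, -0.2, -0.1]
finger_gap: 0.1
grip_force: 0.0
time: 6.9
tool_pos: [474.2, 194.4, 44.2]
tcp_rot: [180.0, 0.0, -1.4]
ft_force: [-0.1, 0.8, 0.4]
finger_gap: -0.2
grip_force: 0.0
time: 7.2
tool_pos: [474.1, 194.4, 38.2]
tcp_rot: [180.0, 0.0, -1.4]
ft_force: [0.3, -0.2, -0.1]
finger_gap: 0.3
grip_force: 0.0
```

View pics/f.png

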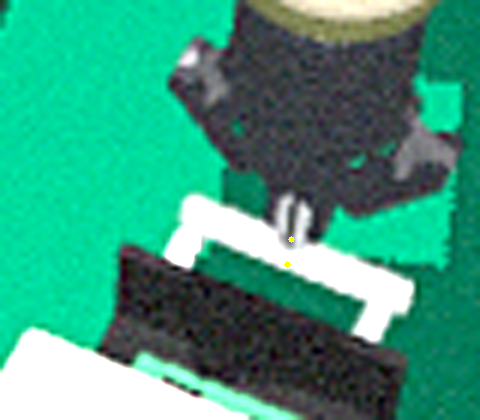

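The tip overlaps the bar in the picture (tip at about (295,240)) with no force, so the shut fingers pass without contact. I'll lift, turn 90° and grip the bar between the fingers instead, which should show whether there is real contact.

```bash
python3 -m jog '[[0,0,0,0,0,-30,0.3],[0,0,-4,0,0,-30,0.3],[0,0,-8.5,0,0,0,0.3],[0,0,-8.5,0,0,0,0.3],[0,0,-8.5,0,0,0,0.3]]' 40
python3 -m jog '[[0,0,-8.5,0,0,0,0.3],[0,0,-8.5,0,0,0,0.3],[0,0,-8.5,0,0,0,0.3],[0,0,-8.5,0,0,0,0.3],[0,0,-8.5,0,0,0,0.3]]'
python3 -m jog '[[0,0,-8.5,0,0,0,0.3],[0,0,-8.5,0,0,0,0.3],[0,0,-1,0,0,0,0.3],[0,0,0,0,0,0,0.3]]'
```

```text
time: 7.75
tool_pos: [474.9, 194.6, 99.4]
tcp_rot: [180.0, -0.1, 28.5]
ft_force: [-0.5, -0.4, -0.7]
finger_gap: 29.9
grip_force: 0.0
time: 8.25
tool_pos: [474.6, 194.5, 98.9]
tcp_rot: [180.0, -0.0, 71.0]
ft_force: [0.0, -0.4, -0.6]
finger_gap: 29.7
grip_force: 0.0
time: 8.65
tool_pos: [474.6, 194.5, 98.9]
tcp_rot: [180.0, -0.0, 88.4]
ft_force: [1.2, -0.2, 0.1]
finger_gap: 29.8
grip_force: 0.0
```

```bash
python3 -m jog '[[0,0,0,0,2,25,0.3],[0,0,0,0,0,15,0.3],[0,0,0,0,0,10,0.3],[0,0,0,0,0,9,0.3],[0,0,0,0,0,0,0.3]]'
python3 -m jog '[[0,0,0,0,0,0,0.7],[0,0,0,0,0,0,1],[0,0,0,0,0,0,1],[0,0,0,0,0,0,1],[0,0,0,0,0,0,1]]' 40
```

```text
time: 9.15
tool_pos: [475.4, 194.1, 38.3]
tcp_rot: [-179.9, 0.0, 88.6]
ft_force: [-0.6, 0.8, 0.4]
finger_gap: 29.8
grip_force: 0.0
time: 9.65
tool_pos: [476.8, 194.5, 40.1]
tcp_rot: [180.0, -0.0, 88.6]
ft_force: [-0.5, -0.0, -0.4]
finger_gap: -0.1
grip_force: 0.0
```

```bash
python3 -m jog '[[0,0,0,0,0,-30,1],[0,0,0,0,0,-30,1],[0,0,0,0,-30,0,1],[0,0,0,0,-30,20,1],[0,0,0,0,0,40,1]]' 40
python3 -m jog '[[0,0,0,0,0,15,1],[0,0,0,0,0,10,1],[0,0,0,0,0,5,1],[0,0,0,0,0,0,1]]'
python3 - <<'E'
from h import *
s=cam("scene");p=r.sense()["tool_pos"];print(p,proj(s,p),proj(s,p+[0,0,25]))
cv2.imwrite("pics/g.png",np.clip(crop(s,262,140,80,60,8).astype(int)*2,0,255).astype(np.uint8))
E
```

```text
time: 10.15
tool_pos: [417.5, 197.3, 42.8]
tcp_rot: [179.6, -0.2, 88.7]
ft_force: [0.6, 1.5, -0.0]
finger_gap: -0.1
grip_force: 0.0
time: 10.55
tool_pos: [416.8, 195.9, 9.8]
tcp_rot: [-180.0, 0.0, 88.6]
ft_force: [0.6, 0.9, 0.5]
finger_gap: 0.0
grip_force: 0.0
[417.29480273 196.08324179  10.43143638] [306.50247039 184.03232816] [307.39283737 178.90712473]
```

View pics/g.png

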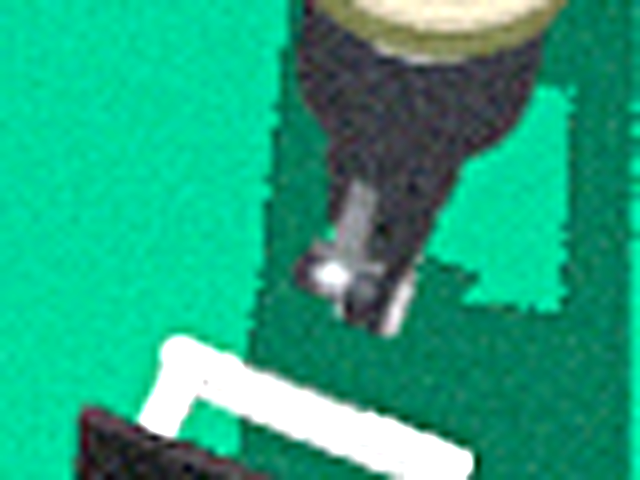

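Tip seen at about (375,332) against (360,356) expected, so it sits about 3 px, or 8 mm, high. I'll feel for the bench.

```bash
python3 -m jog '[[0,0,0,0,0,3,1],[0,0,0,0,0,3,1],[0,0,0,0,0,0,1]]'
python3 -m jog '[[0,0,0,0,0,2,1],[0,0,0,0,0,2,1],[0,0,0,0,0,0,1]]'
python3 -m jog '[[0,0,0,0,0,2,1],[0,0,0,0,0,0,1]]'
```

```text
time: 10.9
tool_pos: [416.6, 195.9, 3.8]
tcp_rot: [180.0, -0.0, 88.6]
ft_force: [-0.5, -0.2, 0.6]
finger_gap: 0.3
grip_force: 0.0
time: 11.2
tool_pos: [416.3, 195.8, -0.5]
tcp_rot: [-180.0, 0.0, 88.6]
ft_force: [0.9, 0.1, 1.0]
finger_gap: -0.0
grip_force: 0.0
time: 11.4
tool_pos: [416.4, 195.9, -2.5]
tcp_rot: [-180.0, 0.0, 88.6]
ft_force: [0.1, 0.1, 0.3]
finger_gap: 0.4
grip_force: 0.0
```

```bash
python3 -m jog '[[0,0,0,0,0,2,1],[0,0,0,0,0,2,1],[0,0,0,0,0,0,1]]'|egrep 'pos|force: \['
python3 -m jog '[[0,0,0,0,0,2,1],[0,0,0,0,0,0,1]]'|egrep 'pos|force: \['
```

```text
tool_pos: [416.3, 195.8, -6.6]
ft_force: [0.2, 0.8, 0.2]
tool_pos: [416.4, 195.8, -8.5]
ft_force: [0.5, -0.3, -0.6]
```

```bash
python3 -m jog '[[0,0,0,0,0,2,1],[0,0,0,0,0,2,1],[0,0,0,0,0,0,1]]'|egrep 'pos|force: \['
python3 -m jog '[[0,0,0,0,0,2,1],[0,0,0,0,0,0,1]]'|egrep 'pos|force: \['
python3 - <<'E'
from h import *
s=cam("scene");p=r.sense()["tool_pos"];print(p,proj(s,p))
cv2.imwrite("pics/g2.png",np.clip(crop(s,262,140,80,60,8).astype(int)*2,0,255).astype(np.uint8))
E
```

```text
tool_pos: [416.3, 195.8, -12.6]
ft_force: [-0.7, 0.4, 0.5]
tool_pos: [416.4, 195.9, -14.5]
ft_force: [-0.0, -0.3, -0.0]
[416.44830752 195.8622892  -14.3591586 ] [305.68303882 188.69455644]
```

Run:
```python
import cv2,numpy as np
for f in("g","g2"):
    a=cv2.imread(f"pics/{f}.png").astype(int)
    m=(a[:,:,1]-np.maximum(a[:,:,0]*0,a[:,:,2])<45)
    m[:, :280]=0; m[:,460:]=0
    n,l,st,ce=cv2.connectedComponentsWithStats(m.astype(np.uint8))
    k=l[200,380]; 
    print(f,k,st[k]); 
    for y in range(240,420,12): 
        xs=np.where(l[y]==k)[0]; print(y,xs.min() if len(xs) else None,xs.max() if len(xs) else None)
```

```text
g 1 [  293     0   167   336 42076]
240 335 423
252 306 420
264 295 414
276 294 414
288 302 413
300 331 410
312 340 405
324 349 398
336 None None
348 None None
360 None None
372 None None
384 None None
396 None None
408 None None
g2 1 [  288     0   172   375 49757]
240 324 436
252 321 428
264 329 428
276 331 420
288 306 414
300 296 410
312 288 407
324 289 405
336 308 404
348 334 398
360 340 392
372 364 387
384 None None
396 None None
408 None None
```

The tip moved the full 39 px with the descent and wasn't cut off by the bench plane. So the real fingertips are well above the reported TCP. The height reading is biased and I'll find the bench by touch.

```bash
for i in 1; do python3 -m jog '[[0,0,0,0,0,2,1],[0,0,0,0,0,2,1],[0,0,0,0,0,0,1]]'|egrep 'pos|force: \['; done
python3 -m jog '[[0,0,0,0,0,2,1],[0,0,0,0,0,2,1],[0,0,0,0,0,0,1]]'|egrep 'pos|force: \['
python3 -m jog '[[0,0,0,0,0,2,1],[0,0,0,0,0,0,1]]'|egrep 'pos|force: \['
```

```text
tool_pos: [416.3, 195.8, -18.6]
ft_force: [-0.4, -0.4, -0.2]
tool_pos: [416.3, 195.8, -22.6]
ft_force: [0.4, 0.2, -0.5]
tool_pos: [416.4, 195.9, -24.5]
ft_force: [0.2, 0.6, 0.3]
```

```bash
python3 -m jog '[[0,0,0,0,0,2,1],[0,0,0,0,0,0,1]]'|egrep 'pos|force: \['
python3 -m jog '[[0,0,0,0,0,2,1],[0,0,0,0,0,0,1]]'|egrep 'pos|force: \['
```

```text
tool_pos: [416.4, 195.9, -26.5]
ft_force: [0.4, -0.6, 0.1]
tool_pos: [416.4, 195.8, -28.5]
ft_force: [-0.1, -0.1, -0.2]
```

```bash
python3 -m jog '[[0,0,0,0,0,2,1],[0,0,0,0,0,0,1]]'|egrep 'pos|force: \['
python3 -m jog '[[0,0,0,0,0,2,1],[0,0,0,0,0,0,1]]'|egrep 'pos|force: \['
python3 -m jog '[[0,0,0,0,0,2,1],[0,0,0,0,0,0,1]]'|egrep 'pos|force: \['
cat >> h.py <<'E'
def tip(s,c0=262,r0=140,seed=(20,45)):
    a=np.clip(crop(s,c0,r0,80,70,8).astype(int)*2,0,255)
    m=(a[:,:,1]-a[:,:,2]<45); m[:,:280]=0; m[:,460:]=0
    n,l,st,ce=cv2.connectedComponentsWithStats(m.astype(np.uint8)); k=l[seed[0]*8,seed[1]*8]
    y,x=np.where(l==k); b=y.max(); xx=x[y>b-6].mean()
    return c0+xx/8-.5,r0+(b-3)/8-.5
E
python3 - <<'E'
from h import *
s=cam("scene");p=r.sense()["tool_pos"];t=tip(s);print(p,proj(s,p),t,[atz(s,*t,z) for z in(0,10,20)])
E
```

```text
tool_pos: [416.8, 196.0, -29.6]
ft_force: [-4.4, -1.3, 9.4]
tool_pos: [417.0, 196.0, -29.7]
ft_force: [-15.9, -5.8, 33.6]
tool_pos: [417.1, 196.0, -29.8]
ft_force: [-27.3, -10.7, 60.8]
[417.09352305 196.04476835 -29.80158127] [305.14512344 191.86041156] (np.float64(308.04639175257734), np.float64(189.125)) [array([424.72879367, 204.71048894,   0.        ]), array([431.49929936, 206.18821086,  10.        ]), array([438.26980506, 207.66593278,  20.        ])]
```

Bench contact is at a reading of z = −29.5, so the real tip is 29.5 mm higher than reported, with roughly 6 mm of bias in x. The earlier passes went over the bar. I'll raise to bar height with that corrected and push.

```bash
python3 -m jog '[[0,0,0,0,0,-10,1],[0,0,0,0,0,-30,1],[0,0,0,0,10,0,1],[0,0,0,0,10,0,1],[0,0,0,0,0,0,1]]'|egrep 'pos|force: \['
python3 -m jog '[[0,0,0,0,5,0,1],[0,0,0,0,5,0,1],[0,0,0,0,5,0,1],[0,0,0,0,5,0,1]]'|egrep 'pos|force: \['
```

```text
tool_pos: [437.6, 195.3, 5.4]
ft_force: [-0.2, 0.5, -0.4]
tool_pos: [456.2, 194.8, 5.2]
ft_force: [-3.5, 0.8, 0.7]
```

Contact now: 3.5 N, which is the slide friction.

```bash
python3 -m jog '[[0,0,0,0,8,0,1],[0,0,0,0,8,0,1],[0,0,0,0,8,0,1],[0,0,0,0,8,0,1],[0,0,0,0,8,0,1]]'|egrep 'pos|force: \['
python3 - <<'E'
from h import *
t=cam("top");s=cam("scene")
cv2.imwrite("pics/x1.png",crop(t,196,96,80,130,4))
for x in(560,565,570,575,580): print(x,[t["pixels"][int(round(v)),int(round(u))].tolist() for u,v in[proj(t,[x,y,66]) for y in (130,140,150)]])
E
```

```text
tool_pos: [496.8, 193.7, 5.3]
ft_force: [-4.8, -2.6, -2.2]
560 [[48, 53, 51], [47, 46, 47], [136, 131, 112]]
565 [[46, 50, 49], [51, 51, 52], [113, 108, 93]]
570 [[52, 53, 52], [47, 47, 47], [78, 77, 65]]
575 [[80, 79, 75], [58, 57, 55], [56, 70, 58]]
580 [[218, 213, 203], [178, 175, 166], [160, 159, 151]]
```

```bash
python3 -m jog '[[0,0,0,0,3,0,1],[0,0,0,0,3,0,1],[0,0,0,0,3,0,1]]'|egrep 'pos|force: \['
python3 -m jog '[[0,0,0,0,2,0,1],[0,0,0,0,2,0,1]]'|egrep 'pos|force: \['
python3 -m jog '[[0,0,0,0,2,0,1],[0,0,0,0,2,0,1]]'|egrep 'pos|force: \['
```

```text
tool_pos: [505.9, 193.8, 6.1]
ft_force: [-3.6, -1.3, 2.6]
tool_pos: [509.9, 193.7, 6.1]
ft_force: [-2.9, -0.4, 2.4]
tool_pos: [513.8, 193.7, 5.9]
ft_force: [-3.1, 0.5, 2.6]
```

```bash
python3 -m jog '[[0,0,0,0,2,0,1],[0,0,0,0,2,0,1]]'|egrep 'pos|force: \['
python3 -m jog '[[0,0,0,0,2,0,1],[0,0,0,0,1,0,1]]'|egrep 'pos|force: \['
python3 -m jog '[[0,0,0,0,1,0,1],[0,0,0,0,1,0,1]]'|egrep 'pos|force: \['
```

```text
tool_pos: [515.9, 193.6, 5.7]
ft_force: [-19.8, -0.5, 17.8]
tool_pos: [515.7, 193.6, 5.7]
ft_force: [-33.4, -1.4, 28.9]
tool_pos: [515.7, 193.5, 5.6]
ft_force: [-43.7, -2.8, 38.2]
```

Hard stop reached: 44 N at a steady position. I'll back off, rise, and turn for the toggle.

```bash
python3 -m jog '[[0,0,0,0,-10,0,1],[0,0,0,0,-25,0,1],[0,0,0,0,-30,0,1],[0,0,8.1,0,0,-40,1],[0,0,8.1,0,0,-45,1]]'|egrep 'pos|rot|force: \['
python3 -m jog '[[0,0,8.1,0,0,-45,1],[0,0,8.1,0,0,-45,1],[0,0,8.1,0,0,-20,0],[0,0,8.1,0,0,0,0],[0,0,8.1,0,0,0,0]]'|egrep 'pos|rot|force: \['
python3 -m jog '[[0,0,8.1,0,0,0,0],[0,0,8.1,0,0,0,0],[0,0,8.1,0,0,0,0],[0,0,0,-6,44,0,0],[0,0,0,-6,49,0,0]]'|egrep 'pos|rot|force: \['
python3 -m jog '[[0,0,0,-6,49,0,0],[0,0,0,-6,49,0,0],[0,0,0,-6,49,0,0],[0,0,0,-6,49,0,0],[0,0,0,-6,49,0,0]]'
```

```text
tool_pos: [454.4, 194.2, 88.8]
tcp_rot: [-179.7, 0.2, 72.1]
ft_force: [1.7, -0.6, 0.8]
tool_pos: [459.0, 195.3, 202.5]
tcp_rot: [179.9, -0.2, 31.6]
ft_force: [0.7, -0.3, -0.4]
tool_pos: [458.4, 101.3, 200.9]
tcp_rot: [-180.0, -0.1, 7.8]
ft_force: [1.8, -1.9, 0.5]
time: 19.1
tool_pos: [460.9, -148.1, 201.2]
tcp_rot: [179.9, -0.1, 7.6]
ft_force: [1.2, 0.4, -0.1]
finger_gap: 43.3
grip_force: 0.0
```

```bash
python3 -m jog '[[0,0,0,-6,49,0,0],[0,0,0,-6,49,0,0],[0,8.2,0,30,0,0,0],[0,8.2,0,30,0,0,0],[0,8.2,0,20,0,0,0]]'|egrep 'pos|rot|force: \['
python3 -m jog '[[0,0,0,0,0,0,0]]'|egrep 'time|pos|rot|force: \['
python3 - <<'E'
from h import *
from scipy.spatial.transform import Rotation as Ro
np.set_printoptions(precision=1,suppress=True)
s=cam("scene");t=cam("top");q=r.sense();p=q["tool_pos"];R=Ro.from_euler("xyz",q["tcp_rot"],degrees=True).as_matrix()
print(p,R)
k=7;c0,r0=95,95
B=np.clip(crop(s,c0,r0,80,85,7).astype(float)*1.6,0,255).astype(np.uint8)
def dot(P,c):
    u,v=proj(s,P);cv2.circle(B,(int((u-c0+.5)*k),int((v-r0+.5)*k)),2,c,-1)
dot(p,(0,255,255)); 
for z in(29.5,): dot(p-R[:,2]*z,(0,0,255)); dot(p+[6,3,z],(255,0,255))
P0=np.array([608,-238.5,50]);ex=np.array([np.cos(.1274),np.sin(.1274),0])
u=-np.sin(.43)*ex+[0,0,np.cos(.43)]
for l in(55,82,118): dot(P0+l*u,(255,255,0))
im=np.zeros((600,800,3),np.uint8);im[:595,:560]=B; im[:300,570:790]=crop(t,206,130,55,75,4); im[310:560,570:790]=crop(s,255,175,88,100,3)[:250,:220]
cv2.imwrite("pics/last.png",im)
E
```

```text
tool_pos: [542.1, -235.4, 212.0]
tcp_rot: [179.9, -25.0, 7.6]
ft_force: [0.3, 0.3, -0.0]
time: 19.7
tool_pos: [538.6, -234.2, 208.9]
tcp_rot: [-179.9, -24.7, 7.4]
ft_force: [-0.9, -0.0, -1.1]
[ 538.8 -234.6  210.6] [[ 0.9  0.1  0.4]
 [ 0.1 -1.   0.1]
 [ 0.4  0.  -0.9]]
```

View pics/last.png

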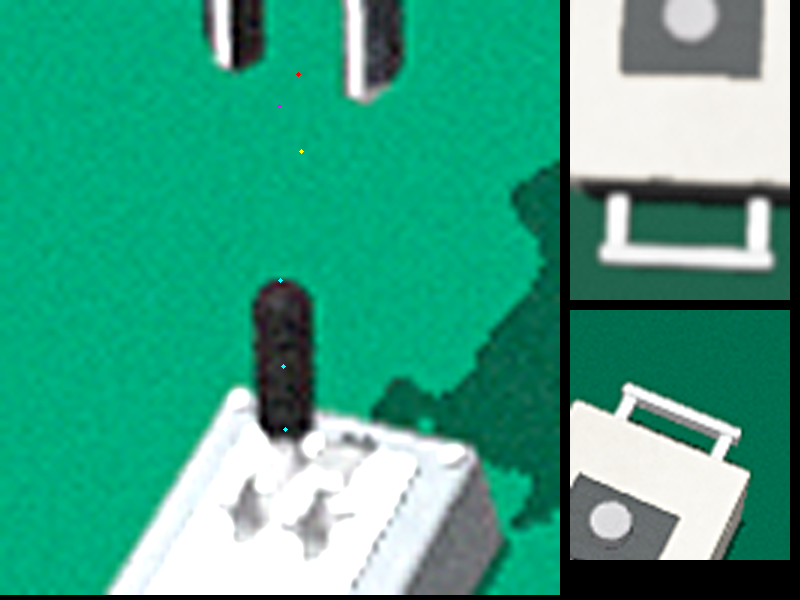

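The carrier is home, with no green strip left in either crop. The real fingertips, midpoint (302,84), match a TCP bias of about 27 mm back along the tool axis (red dot at (298,74)), and my bat model matches the image. Now the shift to the bat.

```bash
cat >> h.py <<'E'
from scipy.spatial.transform import Rotation as Ro
P0=np.array([608,-238.5,50]);ex=np.array([np.cos(.1274),np.sin(.1274),0])
def U(a): return np.sin(a)*ex+[0,0,np.cos(a)]
def st():
    q=r.sense(); return np.array(q["tool_pos"]),Ro.from_euler("xyz",q["tcp_rot"],degrees=True).as_matrix()
E
python3 - <<'E'
from h import *
np.set_printoptions(precision=1,suppress=True)
p,R=st(); T=p-27*R[:,2]; s=cam("scene")
print(R.T@(P0+63*U(-.43)-T), R.T@U(-.43))
# camera check: tip midpoint pixel at depth of plane through bat (tool-y): lateral
m=(95+302.5/7-.5,95+84.5/7-.5); print(m,proj(s,T))
E
```

```text
[ -4.6  12.8 138.4] [-0. -0. -1.]
(137.71428571428572, 106.57142857142857) [137.2 106.1]
```

```bash
python3 -m jog '[[0,0,0,-2,6,5,0],[0,0,0,-3,7,15,0],[0,0,0,0,0,20,0],[0,0,0,0,0,15,0],[0,0,0,0,0,0,0]]'|egrep 'pos|rot|force: \['
python3 -m jog '[[0,0,0,0,0,20,0],[0,0,0,0,0,20,0],[0,0,0,0,0,20,0],[0,0,0,0,0,10,0],[0,0,0,0,0,0,0]]'|egrep 'time|pos|rot|force: \['
python3 - <<'E'
from h import *
np.set_printoptions(precision=1,suppress=True)
p,R=st(); T=p-27*R[:,2]
print(R.T@(P0+63*U(-.43)-T))
E
```

```text
tool_pos: [559.4, -243.4, 155.8]
tcp_rot: [-179.8, -24.4, 7.6]
ft_force: [0.3, 0.4, 0.3]
time: 20.85
tool_pos: [588.5, -239.9, 93.8]
tcp_rot: [-179.9, -24.5, 7.6]
ft_force: [0.4, 0.5, 0.5]
[-0.5  1.  12. ]
```

```bash
python3 -m jog '[[0,0,0,0,1,6,0],[0,0,0,0,0,6,0],[0,0,0,0,0,0,0.6],[0,0,0,0,0,0,1],[0,0,0,0,0,0,1]]' 80
python3 -m jog '[[0,0,0,0,0,0,1],[0,0,0,0,0,0,1],[0,0,0,0,0,0,1]]' 80
```

```text
time: 21.35
tool_pos: [593.9, -242.1, 84.6]
tcp_rot: [179.9, -24.6, 7.6]
ft_force: [1.5, -4.8, -2.5]
finger_gap: 20.1
grip_force: 78.3
time: 21.65
tool_pos: [593.9, -242.2, 84.7]
tcp_rot: [179.9, -24.6, 7.6]
ft_force: [0.9, -6.0, -2.6]
finger_gap: 20.5
grip_force: 78.3
```

```bash
python3 -m jog '[[0,0,0,0,0,-5,1],[0,0,0,0,0,-5,1],[0,0,0,0,0,-4,1],[0,0,0,0,0,0,1]]' 80
python3 - <<'E'
from h import *
np.set_printoptions(precision=1,suppress=True)
p,R=st(); print(R.T@r.sense()["ft_force"], p, R[:,2])
E
```

```text
time: 22.05
tool_pos: [587.8, -242.8, 97.0]
tcp_rot: [179.9, -24.6, 7.6]
ft_force: [5.4, -5.8, -8.4]
finger_gap: 20.3
grip_force: 78.6
[0.7 6.4 9.5] [ 587.8 -242.8   97. ] [ 0.4  0.1 -0.9]
```

```bash
python3 -m jog '[[0,-5,0,4.4,0,0.2,1],[0,-5,0,4.4,0,0.2,1],[0,0,0,0,0,0,1]]' 80
cat >> h.py <<'E'
def rep():
    np.set_printoptions(precision=2,suppress=True)
    p,R=st(); d=p-P0; xx=d@ex; a=np.arctan2(xx,d[2])
    print("lean pos",a,"L",np.hypot(xx,d[2]),"tool lean",np.arctan2(-R[:,2]@ex,-R[2,2]),"F tool",R.T@r.sense()["ft_force"],"t",r.sense()["time"])
E
python3 -c "from h import *; rep()"
```

```text
time: 22.35
tool_pos: [596.0, -241.6, 99.0]
tcp_rot: [179.9, -14.3, 7.7]
ft_force: [-0.9, -9.9, -10.1]
finger_gap: 20.6
grip_force: 79.4
lean pos -0.24553355101608804 L 50.49248812110544 tool lean -0.24925235549132002 F tool [-4.65  9.64  9.28] t 22.35
```

```bash
python3 -m jog '[[0,-5,0,4.4,0,0.2,1],[0,-5,0,4.4,0,0.2,1],[0,-5,0,4.4,0,0.2,1],[0,0,0,0,0,0,1]]' 80 >/dev/null
python3 -c "from h import *; rep()"
python3 -m jog '[[0,-5,0,4.4,0,0.2,1],[0,-5,0,4.4,0,0.2,1],[0,0,0,0,0,0,1]]' 80
python3 -c "from h import *; rep()"
```

```text
lean pos 0.023676833812567532 L 48.67057414718839 tool lean 0.013250742880348295 F tool [-0.32  8.63  9.58] t 22.75
time: 23.05
tool_pos: [617.2, -238.9, 95.9]
tcp_rot: [180.0, 10.9, 7.6]
ft_force: [1.1, -8.5, -9.2]
finger_gap: 20.3
grip_force: 79.9
lean pos 0.19606039181428003 L 46.81966711648083 tool lean 0.18974445901277368 F tool [1.74 8.52 9.08] t 23.05
```

```bash
python3 -m jog '[[0,-4.5,0,4,0,-0.7,1],[0,-4.5,0,4,0,-0.2,1],[0,0,0,0,0,0,1]]' 80 >/dev/null
python3 -c "from h import *; rep()"
python3 -m jog '[[0,-2.5,0,2.2,0,-0.1,1],[0,-2.5,0,2.2,0,0,1],[0,0,0,0,0,0,1]]' 80
python3 -c "from h import *; rep()"
```

```text
lean pos 0.344206138709068 L 46.25727173543371 tool lean 0.350013054804747 F tool [-2.77  7.2   9.76] t 23.35
time: 23.65
tool_pos: [628.0, -237.1, 94.4]
tcp_rot: [-180.0, 24.8, 7.6]
ft_force: [-5.3, -7.2, -8.8]
finger_gap: 20.4
grip_force: 80.3
lean pos 0.4233157974773267 L 48.67168746476438 tool lean 0.4335008924861875 F tool [-1.96  6.43 10.58] t 23.65
```

```bash
python3 -m jog '[[0,-0.7,0,1.2,0,0,1],[0,0,0,0,0,0,1]]' 80 >/dev/null
python3 -c "from h import *; rep()"
python3 -m jog '[[0,0,0,0,0,5,1],[0,0,0,0,0,5,1],[0,0,0,0,0,3,1],[0,0,0,0,0,0,1]]' 80 >/dev/null
python3 -c "from h import *; rep()"
```

```text
lean pos 0.4348051138549249 L 49.812595146047265 tool lean 0.4436936938234066 F tool [-1.3   5.22 10.15] t 23.85
lean pos 0.43218301681544985 L 37.69564686596934 tool lean 0.44152321735881966 F tool [-0.55  5.64  6.4 ] t 24.25
```

```bash
python3 -m jog '[[0,0,0,0,0,2,1],[0,0,0,0,0,1.5,1],[0,0,0,0,0,0,1]]' 80 >/dev/null
python3 -c "from h import *; rep()"
python3 -m jog '[[0,0,0,0,0,0,0.3],[0,0,0,0,0,0,0],[0,0,0,0,0,0,0],[0,0,0,0,0,0,0],[0,0,0,0,0,0,0]]'
python3 -c "from h import *; rep()"
```

```text
lean pos 0.4374296258073945 L 36.61643675016366 tool lean 0.43877492205112467 F tool [-3.38  5.2   0.83] t 24.55
time: 25.05
tool_pos: [624.2, -236.6, 82.8]
tcp_rot: [-180.0, 25.1, 7.6]
ft_force: [-0.8, 0.2, -0.6]
finger_gap: 42.6
grip_force: 0.0
lean pos 0.4610858567400272 L 36.601258949748384 tool lean 0.4379166573210758 F tool [-0.46 -0.34  0.85] t 25.05
```

Driven home until it seated (force fell to about 0.8 N) and released. I'll retreat along the bat axis and check with image code.

```bash
python3 -m jog '[[0,0,0,0,0,-20,0],[0,0,0,0,0,-35,0],[0,0,0,0,0,-45,0],[0,0,0,0,0,-45,0],[0,0,0,0,0,-45,0]]'|egrep 'pos|force: \['
python3 -m jog '[[0,0,0,-30,0,-30,0],[0,0,0,-45,0,0,0],[0,0,0,-45,0,0,0],[0,0,0,-45,0,0,0],[0,0,0,0,0,0,0]]'|egrep 'time|pos|force: \['
python3 - <<'E'
from h import *
from scipy.optimize import minimize
np.set_printoptions(precision=1,suppress=True)
for n in("scene","top"):
    s=cam(n); cv2.imwrite(f"pics/end_{n}.png",s["pixels"][:,:,::-1]); g=s["pixels"].max(2)
    res=[]
    for a in np.arange(.30,.52,.02):
      for off in(0,4,8,12,16):
        m=np.zeros(g.shape,np.uint8)
        pts=[proj(s,P0+l*U(a)+w*np.array([-ex[1],ex[0],0])) for l,w in((55+off,-11),(112+off,-11),(118+off,-5),(118+off,5),(112+off,11),(55+off,11))]
        cv2.fillPoly(m,[np.round(np.array(pts)*16).astype(int)],1,shift=4)
        # small allowed image shift for calibration
        d=(g<70).astype(np.uint8)
        b=max((m&np.roll(d,(i,j),(0,1))).sum()*2/(m.sum()+d[max(0,int(pts[0][1])-45):int(pts[0][1])+45,int(pts[0][0])-30:int(pts[0][0])+30].sum()) for i in(-1,0,1) for j in(-1,0,1))
        res.append((round(float(b),3),round(a,2),off))
    print(n,sorted(res)[::-1][:6])
    for k in("dome",): print(proj(s,P0+118*U(.44)),proj(s,P0+134*U(.44)))
E
```

```text
tool_pos: [692.2, -227.7, 233.9]
ft_force: [2.1, 0.3, 0.7]
time: 26.05
tool_pos: [575.8, -245.0, 322.3]
ft_force: [1.3, 0.2, 0.3]
scene [(0.34, np.float64(0.32), 0), (0.337, np.float64(0.32), 8), (0.329, np.float64(0.36), 8), (0.327, np.float64(0.32), 16), (0.325, np.float64(0.34), 12), (0.323, np.float64(0.38), 12)]
[116.7 163.6] [113.7 162.1]
top [(0.304, np.float64(0.38), 16), (0.304, np.float64(0.34), 12), (0.3, np.float64(0.4), 8), (0.3, np.float64(0.36), 16), (0.3, np.float64(0.32), 12), (0.296, np.float64(0.36), 8)]
[415.8 138.7] [417.5 134.4]
```

```bash
python3 -m jog '[[0,0,0,-40,0,20,0],[0,0,0,-40,0,20,0],[0,0,0,-40,0,20,0],[0,0,0,-40,0,20,0],[0,0,0,0,0,0,0]]'|egrep 'time|pos|force: \['
python3 - <<'E'
from h import *
np.set_printoptions(precision=1,suppress=True)
for n,(c0,c1,r0,r1) in(("scene",(104,150,145,190)),("top",(385,440,125,185))):
    s=cam(n); g=s["pixels"].max(2)
    print(n,"dome home .44",proj(s,P0+118*U(.44)),"out16",proj(s,P0+134*U(.44)),"base",proj(s,P0+55*U(.44)))
    for v in range(r0,r1): print(v,''.join('#' if x<55 else '+' if x<100 else '.' for x in g[v,c0:c1]))
E
```

```text
time: 26.65
tool_pos: [400.0, -268.7, 313.1]
ft_force: [0.3, 0.7, -0.1]
scene dome home .44 [116.7 163.6] out16 [113.7 162.1] base [127.4 169.1]
145 ..............................................
146 ..............................................
147 ..............................................
148 ..............................................
149 ..............................................
150 ...........................+..................
151 ..............................................
152 ................................+.............
153 ..............................+++++++.........
154 .............................+++++++.+++......
155 ..............................++++++++++++++..
156 ...................................+++++++++++
157 .......................................+++++++
158 ..........................................++++
159 ..............................................
160 .............+###+............................
161 ............#######...........................
162 ...........+########+.........................
163 ...........###########+..........
[... 4310 characters left out ...]
........................................
174 +++++++++..............................................
175 +++++++++.......................................+......
176 +++++++++..............................................
177 +++++++++.......................................+......
178 +++++++++......................................+.......
179 +++++++++......................................+.....+.
180 ++++++++++..........................................+..
181 ++++++++++......................................+......
182 ++++++++++......................................+......
183 ++++++++++........................................++...
184 ++++++++++.............................................
```

Bat dome at scene (115.5,163) and top (417,140), against (116.7,163.6) and (415.8,138.7) predicted for home on the on side. It is seated, so I'm handing in.

```bash
python3 -c "
from bench import r
print(r.hand_in())"
```

```text
the job is handed in; nothing more can be done
None
```

The board carrier is fully home against its hard stop; after that I flipped the toggle to the on side, where it sits fully home. The job is handed in at about 27 s. I did not check the bottle, screwdriver and tray afterwards, though nothing went near them. While finding a 29.5 mm error in the reported TCP height, I pressed the fingertips onto the bare bench with about 68 N at the wrist.

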